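# Seat the slide carrier on the scanner stage

### The job

The slide carrier plate lies skewed on the scanner stage, one end propped up on the two locating pins. With the fingertips, nudge it sideways over the deck, using the fence to square it up, until both its holes drop over the pins and it lies flat; only push it, do not lift it. Leave the bottle, the jar and the slide box where they stand.

Things in the scene. Friction and masses are not known exactly. Their poses are not given: they have to be found in the camera images.
- stage: Scanner loading stage, fixed: a black deck slab, x -100 to +70, y -100 to +130 mm, its surface at z = 15 mm. Origin: on the bench, under the place where the carrier's centre belongs. Its x axis points to the fence (away from the robot, within 25 degrees), y runs along the fence to the robot's left. Two 8 mm steel pins with tapered tops stand 8 mm above the deck at x -22 and +22, y +52 mm.
- fence (a point): Point on the near face of the stage's grey fence, at deck height, at stage x = +55, y = 0 mm. The fence is a straight bar along the stage's y (y -90 to +120 mm), 12 mm thick, 16 mm high above the deck. A carrier that touches it all along has its holes in line with the pins and only has to slide towards the stage's -y.
- carrier: Loose aluminium slide carrier plate, 110 (x) by 150 (y) by 6 mm, about 0.27 kg, with three microscope slides fixed on it along its x. Origin: centre of its underside; z up. Two 11 mm through holes at x -22 and +22, y +52 mm. At first 12 to 22 mm short of the fence, 16 to 36 mm too far to the stage's +y, turned up to 5 degrees. Seated, its frame is the stage's, 15 mm higher.
- hole_end (a point): Middle of the carrier's +y end edge, at the underside (carrier y = +75 mm). This end is at first propped up by the pins (tilt 4 to 5 degrees, underside here 10 to 13 mm above the deck), while the other end's edge lies on the deck. The plate slides under a few newtons; 8 to 12 N square it up to the fence; once its holes have dropped, the pins stop it. Pushed too far it slides past them.
- pin_a (a point): Top of the stage's locating pin nearer the robot, 8 mm above the deck.
- pin_b (a point): Top of the stage's locating pin nearer the fence, 8 mm above the deck.
- hole_a (a point): Centre of the carrier's hole for pin_a, at the underside of the plate.
- hole_b (a point): Centre of the carrier's hole for pin_b, at the underside of the plate.
- immersion_bottle: Bystander: small amber bottle with a black cap, 38 mm across, 75 mm high, standing beyond the fence. Origin under its centre.
- sample_jar: Bystander: clear jar with a white lid, 56 mm across, 65 mm high, standing beyond the fence. Origin under its centre.
- slide_box: Bystander: grey slide box 37 by 92 by 37 mm, lying beyond the fence. Origin under its centre.
There are look-alikes about, which are no part of the job. There is more than one size of the carrier; the job needs the smallest.

How it is judged:
At the end, for the whole second after the job is handed in: Both holes are over their pins (centres within 3 mm seen from above), the carrier lies flat on the deck (origin at most 1.5 mm above the deck, tilt under 0.015 rad) and is at rest (horizontal distance between hole_a and pin_a below 0.003 m and horizontal distance between hole_b and pin_b below 0.003 m and z of carrier in the frame of stage below 0.0165 m and angle between carrier's own z axis and vertical below 0.015 rad and linear speed of carrier below 0.01 m/s); the robot touches nothing.
It fails at once if the carrier is lifted: its centre rises more than 12 mm above the deck (z of carrier in the frame of stage above 0.027 m).
It fails at once if the carrier is tipped by more than 0.2 rad (angle between carrier's own z axis and vertical above 0.2 rad).
It fails at once if the bottle, the jar or the slide box is moved by more than 20 mm (distance of any of immersion_bottle, sample_jar, slide_box from where it was at the start of the episode above 0.02 m).
It also fails if it takes over 48 s, if anything falls off the work surface, if the arm or the gripper's body presses on something with over 40 N, if the wrist force passes 120 N, or if a joint passes its speed limit or range.

### The arm

A 6-joint arm with a two-finger parallel gripper is mounted at the origin on the work surface. World frame = base frame: x ahead of the robot, y to its left, z up, the work surface at z = 0. Lengths are in m, angles in rad, forces in N, time in s.
With the tool pointing down it reaches from about 0.25 to 0.775 m from the base axis. Payload 4 kg.
Tool frame: the origin (TCP) lies between the finger pads; the fingertips stand 19 mm ahead of it and the grasp point (between the pads) is the TCP (robot.tip_reach is the y of the fingertips in the tool frame, in m); y points along the fingers, x is the direction in which the jaws open and shut, and the axes are right-handed (so a half turn about y gives the same grasp; the last joint's range is limited). The gripper opens to 94 mm and grips with 3 to 60 N. Pads are 16 mm wide; open, the fingers measure 119 mm over their backs; the gripper's body (75 mm by 177 mm) begins 78 mm behind the grasp point.
Start: joints at [1.19, 0.087, 1.371, -0, 1.684, -0.103], TCP at [0.151, 0.529, 0.225] pointing down, gripper open.
Joint ranges: [-3.1, 3.1], [-0.76, 2.03], [0.27, 2.55], [-1.08, 4.22], [0.17, 2.65], [-2.57, 2.57]. Speed limits (rad/s): [2.79, 2.79, 3.14, 3.14, 3.14, 3.14].

### API

Orientations are given as [roll, pitch, yaw] about the fixed x, y, z axes, in that order (R = Rz(yaw) Ry(pitch) Rx(roll)).
In Python, from bench import robot, imaging, order gives the robot as it stands.
- The arm moves only by the tool send_rows, never from a script. Its argument "moves" is text: rows parted by semicolons, each of 5 numbers parted by spaces: the gripper's target within -1 to 1 (shut at 1, half-way at 0, fully open at -1), then the shift along the tool's x, y, z in m, then the turn about the tool's y in degrees. In form: fingers tx ty tz roll; .... A call has exactly 10 rows; each row shifts and turns the commanded pose from where the row before left it, along the tool's axes as they then stand; what a row does not reach is not made up. A row lasts 1/12 s, in which the tool goes at most 41.7 mm and 7.16 degrees, less where a joint would pass 70% of its speed; a pose out of reach is approached as far as the arm can. A call with a gripper value outside its range is refused whole. The fingers move at their own pace and stop on an object; the grip force is fixed at half the most. Time passes only in rows, so rows that do not move let the fingers close, or fill a call up. It gives the time, the measured TCP pose, the force and the opening at its end, in the units of the state.
- robot.get_obs(): the state, without advancing time (a new reading comes with each control period).
- imaging.snapshot(name): name is "scene" or "top" or "wrist"; returns a dict with "image" (400x640x3 uint8, red, green, blue), "mtx" (3x3 intrinsics, pixels), "R" (3x3) and "t" (3): a world point X has camera coordinates R X + t. Camera axes: x right, y down, z forward; pixel columns grow to the right and rows downward; lengths in m; the calibration is good to about 2 mm. A picture is of the moment at which its call begins. There is no depth.
- order.close_job(): hands the job in, once; it reports no verdict.
Trained networks look in a picture, given as the dict that the camera call returned (one of the last four; its "shot" number tells which), for a name from the list of things; names that differ only in an ending like _2 or _b are one class to them, and where a whole thing is asked for, a point or a joint stands for the part that bears it (a point fixed in the world has none). Each returns a list of dicts, best first, with "conf" (0 to 1); they miss things now and then, are a little off and sometimes report something else, mostly with a low value. They report only what shows in the picture. A call takes as long as a camera call. They do not tell look-alikes from the thing itself.
- imaging.recognise(picture, target): "centre" ([column, row] in pixels, amid what is visible of it).
- imaging.landmark_of(picture, target): "centre" ([column, row] in pixels: a listed point, or the origin of a listed thing).
The state is a dict: "time": time; "joint_positions": joint angles; "qvel": joint speeds; "joint_torque": joint torques, N m; "tool_pos": TCP position; "ee_rot": TCP orientation; "wrist_force": force on the tool from outside, world axes, zero at the start; "wrist_torque": the same for the moment, N m; "width": finger opening in m.
Only numpy, scipy, OpenCV 4.12 (cv2) and the standard library are available. Lean on these libraries where they do the work, as an engineer would, in place of code of your own. Each camera call takes 0.05 s, during which the arm holds its last target.

## Working session

There is one attempt and no reset: what is moved stays moved. The work goes in short steps, Python scripts to look and compute and a tool call to move; the robot and the scene stay as the last step left them, time stands still between calls to the robot, and variables do not carry over. Pictures are saved under pics/ and viewed, and the job is handed in when it is done.

Besides the shell and the picture viewer there is one more tool, called in YAML: its name, and indented under it one key for each argument. send_rows: Moves the arm, as the interface text tells. Its arguments: {"type":"object","properties":{"moves":{"type":"string"}},"required":["moves"]}

```bash
ls -la; mkdir -p pics; python3 - <<'E'
from bench import robot, imaging, order
import cv2
o=robot.get_obs()
for k,v in o.items(): print(k,v)
print(robot.tip_reach)
for n in ["scene","top","wrist"]:
    s=imaging.snapshot(n)
    cv2.imwrite(f"pics/{n}0.png",s["image"][:,:,::-1])
    print(n,s["mtx"].tolist(),s["R"].tolist(),s["t"].tolist())
    for t in ["carrier","hole_a","hole_b","pin_a","pin_b","fence","hole_end","stage"]:
        print(t,[( [round(float(c)) for c in d["centre"]],round(d["conf"],2)) for d in imaging.landmark_of(s,t)][:5])
E
```

```text
total 12
drwxr-xr-x  3 agent agent 4096 Dec  7 15:52 .
drwxr-xr-x 23 root  root  4096 Dec  7 15:52 ..
drwxr-xr-x  2 agent agent 4096 Dec  7 15:52 pics
time 0.0
joint_positions [ 1.18992430e+00  8.79208724e-02  1.37222839e+00 -2.42798219e-05
  1.68359999e+00 -1.03131988e-01]
qvel [-0.00168727  0.00226226 -0.00184998  0.00011987  0.00062703 -0.00097883]
joint_torque [-1.29177941e-03 -3.40165365e+01 -3.02433300e+01  7.16856821e-02
  3.29183810e-02 -1.58140456e-04]
tool_pos [0.15064119 0.52844347 0.22333591]
ee_rot [-1.57059831  0.00214762  1.29305379]
wrist_force [-0.77395004  0.2232555  -0.6866373 ]
wrist_torque [ 0.00954225 -0.03321972 -0.02928473]
width 0.09438738432408182
0.019
scene [[370.7098163969991, 0.0, 318.12053572931165], [0.0, 370.7098163969991, 200.97242604955505], [0.0, 0.0, 1.0]] [[0.6372135395201858, 0.7706852847109408, -0.0017598244721496027], [0.6318779245170717, -0.5237502444524278, -0.5713282506090698], [-0.4412359839815364, 0.36294610256350485, -0.8207197652510917]] [-0.31975486023563504, -0.32852703080708145, 1.0472246576002942]
carrier [([234, 285], 0.85), ([346,
[... 1130 characters left out ...]

pin_b [([281, 200], 0.98), ([287, 174], 0.69)]
fence [([310, 175], 0.6)]
hole_end [([261, 188], 0.96), ([445, 229], 0.84), ([193, 374], 0.58)]
stage []
wrist [[329.4671976860872, 0.0, 319.92199242243447], [0.0, 329.4671976860872, 199.75427067739034], [0.0, 0.0, 1.0]] [[0.2743927923899871, 0.9616175112546707, -0.0005979404659468976], [0.9338128071029007, -0.2663103091133905, 0.23889843145264275], [0.22956967738581693, -0.0661103721688648, -0.9710443769038921]] [-0.5500402168210157, -0.024915411909451773, 0.38964563954477965]
carrier []
hole_a [([128, 266], 0.74), ([85, 273], 0.58)]
hole_b [([128, 266], 0.74), ([85, 273], 0.58)]
pin_a []
pin_b []
fence []
hole_end [([98, 247], 0.63)]
stage []
```

View pics/scene0.png

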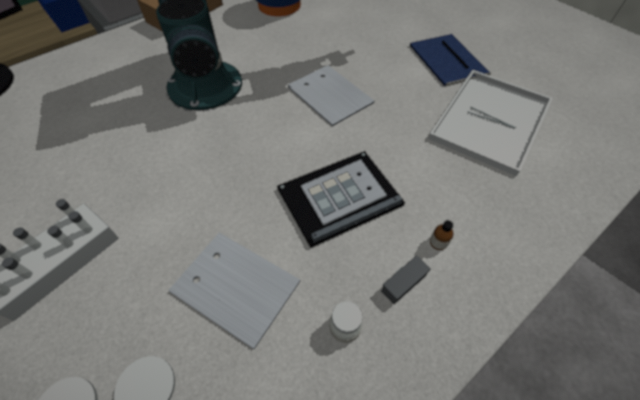

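View pics/top0.png

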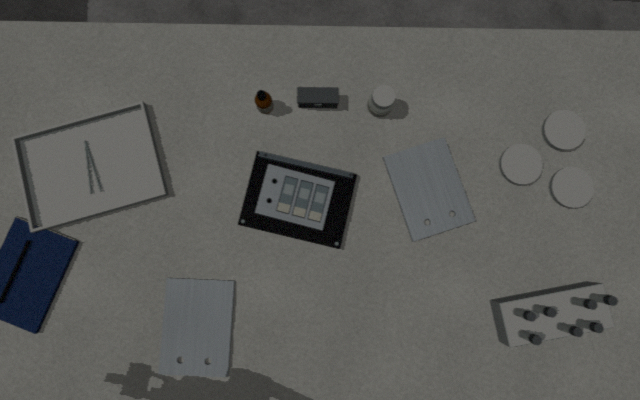

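View pics/wrist0.png

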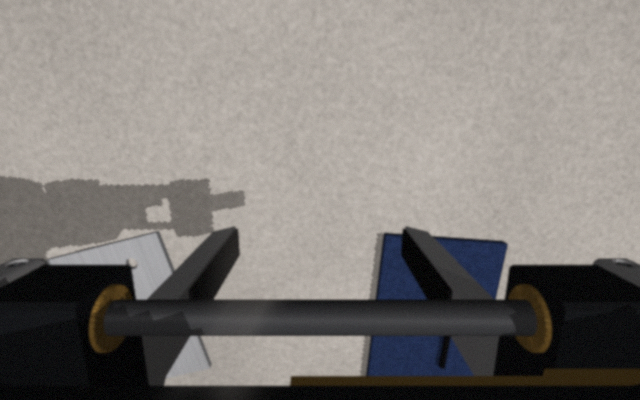

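The carrier on the black stage is at top (296,196) and scene (346,193). The bare plates at top (427,188) and (198,329) are look-alikes: they are larger, carry no slides and lie on the bench. I choose the one on the stage and check it in close crops.

```bash
python3 - <<'E'
import cv2
a=cv2.imread("pics/top0.png")[145:255,230:365]
cv2.imwrite("pics/topc.png",cv2.resize(cv2.convertScaleAbs(a,alpha=1.6,beta=20),None,fx=5.9,fy=5.4,interpolation=cv2.INTER_CUBIC) if 0 else cv2.resize(cv2.convertScaleAbs(a,alpha=1.6,beta=20),None,fx=5,fy=5,interpolation=cv2.INTER_CUBIC))
a=cv2.imread("pics/scene0.png")[145:250,270:410]
cv2.imwrite("pics/scenec.png",cv2.resize(cv2.convertScaleAbs(a,alpha=1.6,beta=20),None,fx=5,fy=5,interpolation=cv2.INTER_CUBIC))
E
```

```text
(no output)
```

View pics/topc.png

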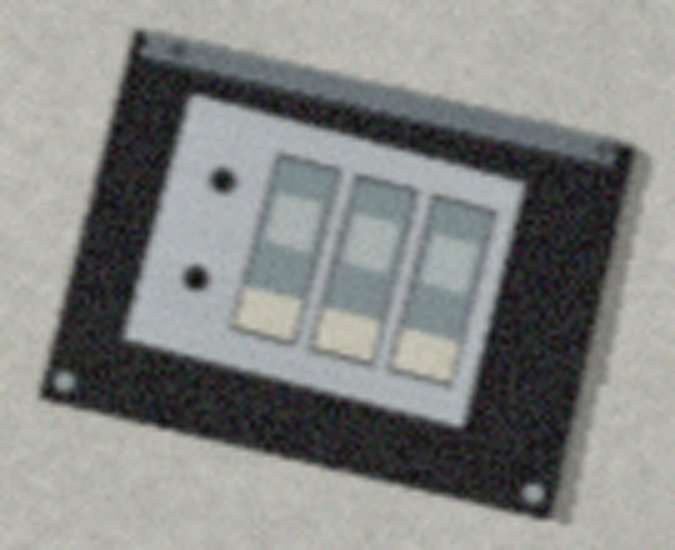

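View pics/scenec.png

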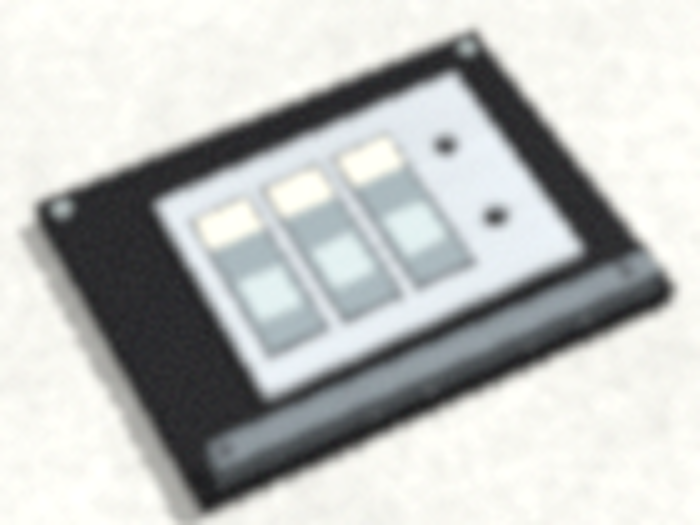

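```bash
cat > h.py <<'E'
import numpy as np
from scipy.optimize import least_squares
from scipy.spatial.transform import Rotation as Ro
def proj(cam,X):
    c=np.asarray(X)@np.array(cam["R"]).T+np.array(cam["t"]); p=c@np.array(cam["mtx"]).T
    return p[:,:2]/p[:,2:]
def stageT(p,X):
    # p=x,y,yaw
    c,s=np.cos(p[2]),np.sin(p[2]); X=np.atleast_2d(X).astype(float)
    return np.c_[p[0]+c*X[:,0]-s*X[:,1],p[1]+s*X[:,0]+c*X[:,1],X[:,2]]
def carS(q,X):
    # q= x,y,yaw(in stage), tilt about x (hole end up), -y bottom edge on deck z=.015 ; x,y of centre
    R=Ro.from_euler('zx',0*np.r_[0,0]) 
    R=Ro.from_euler('z',q[2])*Ro.from_euler('x',q[3])
    return R.apply(np.atleast_2d(X))+[q[0],q[1],.015+.075*np.sin(q[3])]
DECK=np.array([[.07,.13,.015],[-.1,.13,.015],[-.1,-.1,.015],[.07,-.1,.015]])
CAR=np.array([[.055,.075,.006],[-.055,.075,.006],[-.055,-.075,.006],[.055,-.075,.006],[.022,.052,.006],[-.022,.052,.006]])
PINS=np.array([[-.022,.052,.023],[.022,.052,.023]])
E
cat > fit0.py <<'E'
from bench import imaging
from h import *
import cv2
cams={n:imaging.snapshot(n) for n in ("top","scene")}
u=lambda pts,o:(np.array(pts)+.5)/5-.5+np.array(o)
obs={"top":(u([(135,32),(40,400),(552,520),(640,145)],(230,145)),u([(190,95),(123,342),(466,427),(527,183),(222,181),(195,278)],(230,145))),
"scene":(u([(672,300),(478,28),(35,210),(205,512)],(270,145)),u([(585,250),(460,70),(152,203),(268,402),(496,216),(445,146)],(270,145)))}
def res(v,full=False):
    r=[]
    for i,n in enumerate(cams):
        off=v[7+2*i:9+2*i]
        a=proj(cams[n],stageT(v[:3],DECK))-obs[n][0]
        b=proj(cams[n],stageT(v[:3],carS(v[3:7],CAR)))-obs[n][1]
        r.append(np.r_[a,b])
    return r if full else np.concatenate(r).ravel()
v0=np.r_[.5,0.05,-.2,-.015,.025,0,.08]
s=least_squares(lambda v:res(np.r_[v,0,0,0,0]),v0,loss="soft_l1")
v=s.x
print("stage",v[:3],"deg",np.degrees(v[2])); print("carrier in stage",v[3:6]*1000,np.degrees(v[5:7]))
for r in res(np.r_[v,0,0,0,0],True): print(r.round(1).tolist())
np.save("v0.npy",v)
E
python3 fit0.py
```

```text
stage [ 0.54629167  0.0152731  -0.21458582] deg -12.2948615579925
carrier in stage [-14.12433159  22.16125416 -16.35999149] [-0.93735847  3.55190213]
[[0.2, -1.5], [0.0, -0.9], [0.4, -0.5], [-0.1, -0.8], [0.2, -0.1], [0.3, -0.8], [-0.7, -0.5], [-0.7, -0.4], [0.1, -0.2], [0.3, -0.1]]
[[1.4, -2.7], [-1.1, -0.3], [-1.0, -1.4], [-0.9, -1.4], [-0.7, -0.2], [-1.6, 0.8], [0.6, -0.1], [-0.1, -1.6], [-0.2, -0.3], [-0.2, -0.4]]
```

```bash
cat > go.py <<'E'
# usage: go.py sx sy z psi_rel(deg; tool x angle relative to stage y) -> needed shifts
import sys
from bench import robot
from h import *
v=np.load("v0.npy"); o=robot.get_obs()
p=np.array(o["tool_pos"]); R=Ro.from_euler('xyz',o["ee_rot"])
sx,sy,z,rel=map(float,sys.argv[1:5])
tgt=stageT(v[:3],[sx/1e3,sy/1e3,z/1e3])[0]
tx=R.as_matrix()[:,0]; psi=np.degrees(np.arctan2(tx[1],tx[0])); want=np.degrees(v[2])+90+rel
c,s=np.cos(v[2]),np.sin(v[2]); d=p[:2]-v[:2]
print("t",round(o["time"],2),"stage now mm",((c*d[0]+s*d[1])*1e3).round(1),((-s*d[0]+c*d[1])*1e3).round(1),(p[2]*1e3).round(1),"psi_rel",(psi-np.degrees(v[2])-90).round(2))
print("tgt world",tgt.round(4),"tool-axes shift mm",(R.inv().apply(tgt-p)*1e3).round(1),"roll deg",(psi-want).round(2))
f=np.array(o["wrist_force"]); print("F stage",(c*f[0]+s*f[1]).round(2),(-s*f[0]+c*f[1]).round(2),f[2].round(2),"width",round(o["width"]*1e3,1), "q",np.round(o["joint_positions"],2))
E
python3 go.py -97 22 150 0
```

```text
t 1.45 stage now mm -495.7 417.7 224.5 psi_rel -3.62
tgt world [0.4562 0.0574 0.15  ] tool-axes shift mm [-369.7   74.5 -423. ] roll deg -3.62
F stage 1.11 -0.73 -0.15 width 94.2 q [ 1.19  0.09  1.37  0.    1.68 -0.1 ]
```

send_rows:
  moves: "-1 -0.0185 0.0037 -0.0211 0; -1 -0.0185 0.0037 -0.0211 0; -1 -0.0185 0.0037 -0.0211 0; -1 -0.0185 0.0037 -0.0211 0; -1 -0.0185 0.0037 -0.0211 0; -1 -0.0185 0.0037 -0.0211 0; -1 -0.0185 0.0037 -0.0211 0; -1 -0.0185 0.0037 -0.0211 0; -1 -0.0185 0.0037 -0.0211 0; -1 -0.0185 0.0037 -0.0211 0"

```text
time: 2.28
tool_pos: [0.3035, 0.292, 0.1875]
ee_rot: [-1.571, -0.001, 1.293]
wrist_force: [0.4, 1.4, 0.1]
width: 0.0939
```

send_rows:
  moves: "-1 -0.0185 0.0037 -0.0211 0; -1 -0.0185 0.0037 -0.0211 0; -1 -0.0185 0.0037 -0.0211 0; -1 -0.0185 0.0037 -0.0211 0; -1 -0.0185 0.0037 -0.0211 0; -1 -0.0185 0.0037 -0.0211 0; -1 -0.0185 0.0037 -0.0211 0; -1 -0.0185 0.0037 -0.0211 0; -1 -0.0185 0.0037 -0.0211 0; -1 -0.0185 0.0037 -0.0211 -3.6"

```text
time: 3.12
tool_pos: [0.4558, 0.0561, 0.1505]
ee_rot: [-1.571, -0.0, 1.357]
wrist_force: [0.3, 0.4, -0.1]
width: 0.0938
```

```bash
python3 go.py -97 22 37 0; python3 - <<'E'
from bench import imaging
import cv2
from h import *
s=imaging.snapshot("wrist")
im=s["image"][:,:,::-1].copy()
cv2.imwrite("pics/wrist1.png",im)
v=np.load("v0.npy")
for P,c in ((stageT(v[:3],DECK),(0,0,255)),(stageT(v[:3],carS(v[3:7],CAR)),(0,255,0)),(stageT(v[:3],PINS),(255,0,0))):
    q=proj(s,P); print(q.round(0).tolist())
    for a in q: cv2.circle(im,tuple(int(x) for x in a.round()),2,c,-1)
cv2.imwrite("pics/wrist1o.png",im)
E
```

```text
t 3.12 stage now mm -97.1 20.6 150.5 psi_rel 0.02
tgt world [0.4562 0.0574 0.037 ] tool-axes shift mm [  1.4 113.5   0. ] roll deg 0.02
F stage 0.21 0.42 -0.1 width 93.8 q [-0.   -0.09  1.7   0.    1.54 -1.36]
[[425.0, 352.0], [439.0, 193.0], [188.0, 193.0], [204.0, 352.0]]
[[397.0, 338.0], [406.0, 231.0], [241.0, 225.0], [245.0, 330.0], [375.0, 307.0], [378.0, 264.0]]
[[353.0, 275.0], [352.0, 316.0]]
```

View pics/wrist1o.png

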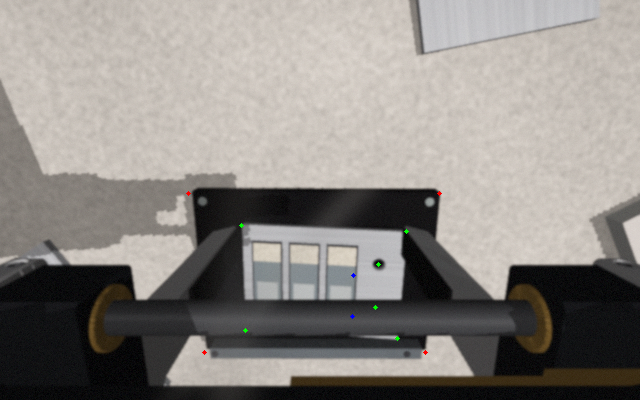

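send_rows:
  moves: "-1 0.0014 0.0113 0 0; -1 0 0.0113 0 0; -1 0 0.0113 0 0; -1 0 0.0113 0 0; -1 0 0.0113 0 0; -1 0 0.0113 0 0; -1 0 0.0113 0 0; -1 0 0.0113 0 0; -1 0 0.0113 0 0; -1 0 0.0105 0 0"

```text
time: 4.0
tool_pos: [0.4553, 0.0589, 0.037]
ee_rot: [-1.57, -0.0, 1.356]
wrist_force: [-0.1, -0.5, 0.1]
width: 0.0938
```

```bash
python3 go.py -77 22 37 0; cat > shot.py <<'E'
import sys,cv2
from bench import imaging
from h import *
tag=sys.argv[1]
boxes={"top":(230,145,365,255),"scene":(270,145,410,250)}
out=[]
for n in ("top","scene"):
    s=imaging.snapshot(n); im=s["image"][:,:,::-1]; x0,y0,x1,y1=boxes[n]
    cv2.imwrite(f"pics/{n}_{tag}.png",im)
    out.append(cv2.resize(cv2.convertScaleAbs(im[y0:y1,x0:x1],alpha=1.6 if n=="top" else 1.3,beta=15),(640,int(640*(y1-y0)/(x1-x0))),interpolation=cv2.INTER_CUBIC))
for n,i in zip("ts",out): cv2.imwrite(f"pics/{tag}_{n}.png",i)
E
python3 shot.py a
```

```text
t 4.0 stage now mm -98.2 23.2 37.0 psi_rel -0.01
tgt world [0.4757 0.0532 0.037 ] tool-axes shift mm [ -1.2   0.  -21.2] roll deg -0.01
F stage 0.01 -0.47 0.09 width 93.8 q [ 0.    0.    1.84  0.    1.3  -1.35]
```

View pics/a_s.png

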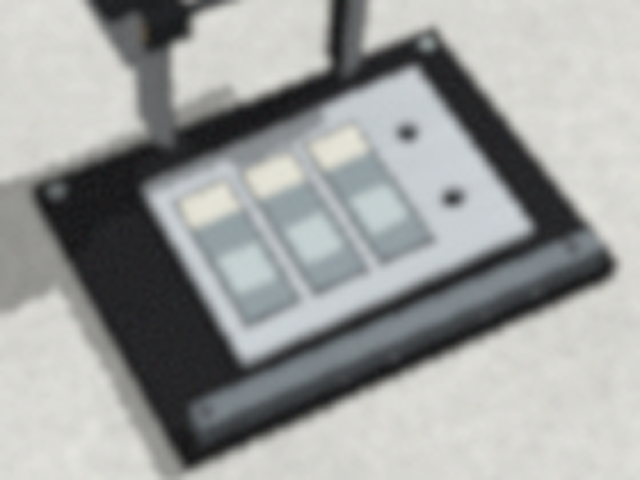

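The fingertips stand over the deck on the near side of the carrier, at about (165,145) and (345,75) in the crop. I now push gently towards the fence.

send_rows:
  moves: "-1 0 0 -0.002 0; -1 0 0 -0.002 0; -1 0 0 -0.002 0; -1 0 0 -0.002 0; -1 0 0 -0.002 0; -1 0 0 -0.002 0; -1 0 0 -0.002 0; -1 0 0 -0.002 0; -1 0 0 -0.002 0; -1 0 0 -0.002 0"

```text
time: 4.93
tool_pos: [0.4746, 0.0543, 0.0381]
ee_rot: [-1.569, 0.001, 1.356]
wrist_force: [-1.3, 0.7, 0.8]
width: 0.0944
```

```bash
python3 go.py -63 22 37 0
```

```text
t 4.93 stage now mm -78.3 22.9 38.1 psi_rel -0.03
tgt world [0.4894 0.0502 0.037 ] tool-axes shift mm [ -0.9   1.1 -15.3] roll deg -0.03
F stage -1.41 0.37 0.84 width 94.4 q [-0.    0.05  1.8  -0.    1.3  -1.36]
```

send_rows:
  moves: "-1 0 0.0005 -0.0012 0; -1 0 0 -0.0012 0; -1 0 0 -0.0012 0; -1 0 0 -0.0012 0; -1 0 0 -0.0012 0; -1 0 0 -0.0012 0; -1 0 0 -0.0012 0; -1 0 0 -0.0012 0; -1 0 0 -0.0012 0; -1 0 0 -0.0012 0"

```text
time: 5.77
tool_pos: [0.4866, 0.0521, 0.0377]
ee_rot: [-1.57, -0.0, 1.356]
wrist_force: [-3.8, 1.4, 1.2]
width: 0.0941
```

```bash
python3 go.py -63 22 37 0; python3 shot.py b
```

```text
t 5.77 stage now mm -66.1 23.2 37.7 psi_rel -0.03
tgt world [0.4894 0.0502 0.037 ] tool-axes shift mm [-1.2  0.7 -3.1] roll deg -0.03
F stage -4.03 0.51 1.21 width 94.1 q [-0.01  0.07  1.77  0.    1.3  -1.37]
```

View pics/b_s.png

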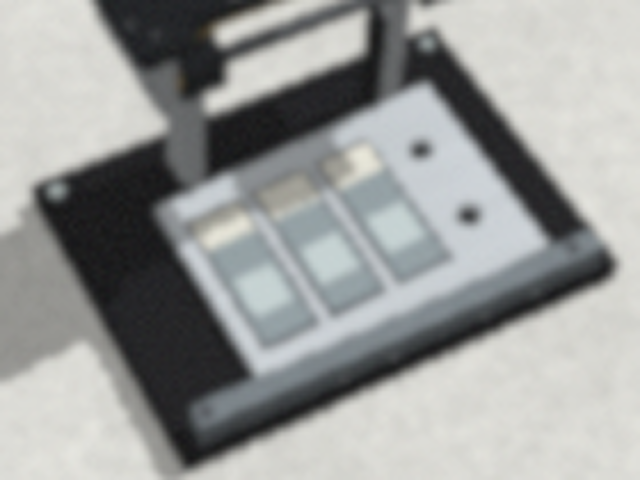

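View pics/b_t.png

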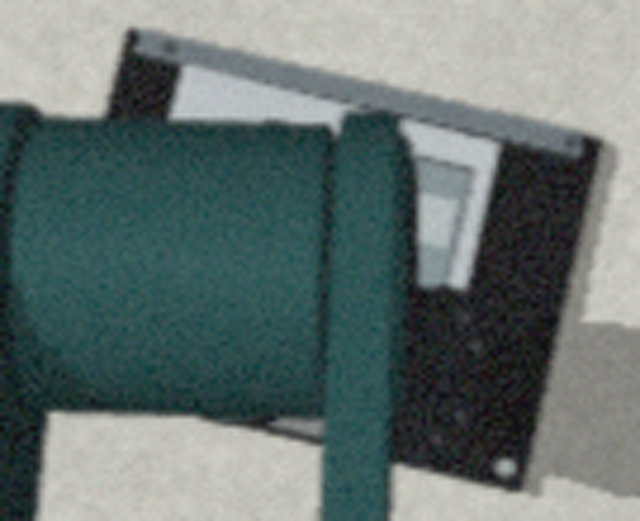

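send_rows:
  moves: "-1 0 0 -0.0006 0; -1 0 0 -0.0006 0; -1 0 0 -0.0006 0; -1 0 0 -0.0006 0; -1 0 0 -0.0006 0; -1 0 0 0 0; -1 0 0 0 0; -1 0 0 0 0; -1 0 0 0 0; -1 0 0 0 0"

```text
time: 6.7
tool_pos: [0.4869, 0.052, 0.0375]
ee_rot: [-1.564, 0.0, 1.356]
wrist_force: [-9.9, 3.1, 5.2]
width: 0.0942
```

```bash
python3 go.py -63 22 37 0
```

```text
t 6.7 stage now mm -65.9 23.3 37.5 psi_rel -0.01
tgt world [0.4894 0.0502 0.037 ] tool-axes shift mm [-1.3  0.4 -2.9] roll deg -0.01
F stage -10.31 0.92 5.15 width 94.2 q [-0.01  0.08  1.77  0.    1.31 -1.37]
```

```bash
python3 shot.py c; python3 - <<'E'
from bench import robot
print(robot.get_obs()["wrist_torque"])
import cv2
a=cv2.imread("pics/scene_c.png")[180:240,300:400]
cv2.imwrite("pics/cz.png",cv2.resize(a,None,fx=8,fy=8,interpolation=cv2.INTER_CUBIC))
E
```

```text
[0.45735939 1.63639781 0.00767381]
```

View pics/cz.png

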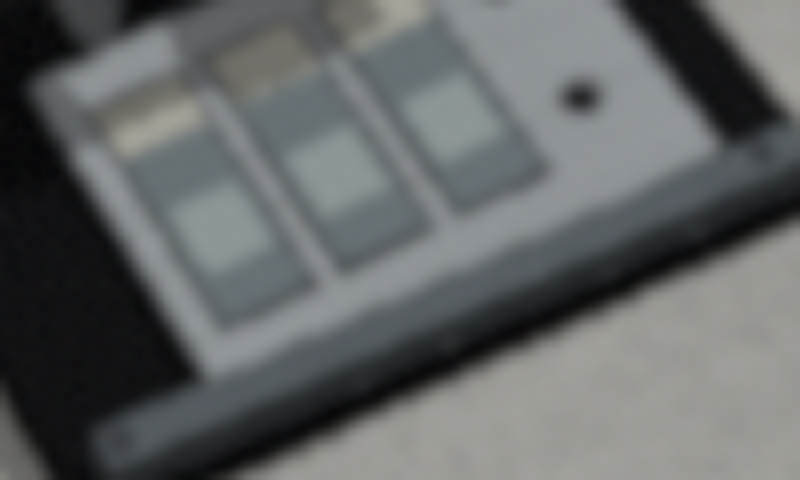

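send_rows:
  moves: "-1 0 0 0.004 0; -1 0 0 0.004 0; -1 0 0 0.004 0; -1 0 -0.010 0 0; 0 0 -0.010 0 0; 0 0 -0.010 0 7; 0 0 -0.010 0 7; 0 0 -0.010 0 7; 0 0 -0.010 0 7; 0 0 0 0 7"

```text
time: 7.63
tool_pos: [0.4805, 0.0537, 0.1019]
ee_rot: [-1.576, -0.005, 0.739]
wrist_force: [0.7, -0.0, 0.5]
width: 0.0575
```

send_rows:
  moves: "0 0 0 0 7; 0 0 0 0 7; 0 0 0 0 7; 0 0 0 0 7; 0 0 0 0 7; 0 0 0 0 7; 0 0 0 0 7; 0 0 0 0 6; 0 0 0 0 0; 0 0 0 0 0"

```text
time: 8.47
tool_pos: [0.4787, 0.0538, 0.099]
ee_rot: [-1.57, -0.002, -0.212]
wrist_force: [0.3, -0.4, 0.1]
width: 0.0471
```

```bash
python3 go.py -3 124 97 -90; python3 shot.py d
```

```text
t 8.47 stage now mm -74.2 23.2 99.0 psi_rel -89.87
tgt world [0.5698 0.1371 0.097 ] tool-axes shift mm [ 71.4   2.2 100.6] roll deg 0.13
F stage 0.42 -0.34 0.1 width 47.1 q [-0.01 -0.01  1.72 -0.    1.43  0.21]
```

View pics/d_s.png

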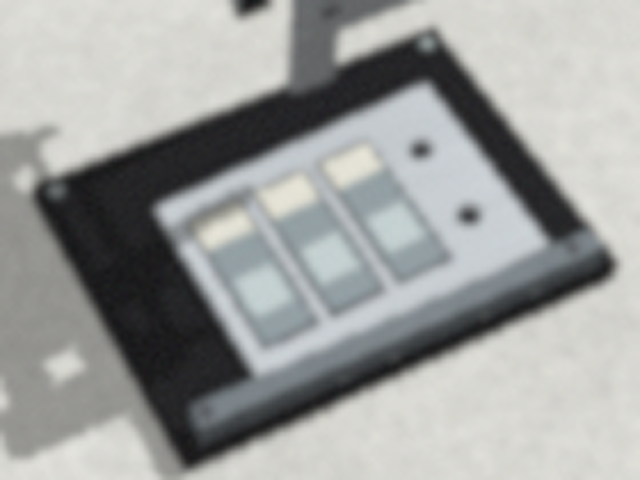

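send_rows:
  moves: "0 0.0102 0 0.0145 0; 0 0.0102 0 0.0145 0; 0 0.0102 0 0.0145 0; 0 0.0102 0 0.0145 0; 0 0.0102 0 0.0145 0; 0 0.0102 0 0.0145 0; 0 0.0102 0 0.0145 0; 0 0 0.012 0 0; 0 0 0.012 0 0; 0 0 0.012 0 0"

```text
time: 9.4
tool_pos: [0.5684, 0.1373, 0.06]
ee_rot: [-1.572, 0.002, -0.214]
wrist_force: [-0.0, -0.6, -0.1]
width: 0.047
```

```bash
python3 go.py -3 124 36.5 -90; python3 shot.py e
```

```text
t 9.4 stage now mm -4.4 123.9 60.0 psi_rel -89.98
tgt world [0.5698 0.1371 0.0365] tool-axes shift mm [ 1.4 23.5  0.1] roll deg 0.02
F stage 0.11 -0.58 -0.1 width 47.0 q [ 0.14  0.25  1.51 -0.    1.38  0.35]
```

View pics/e_s.png

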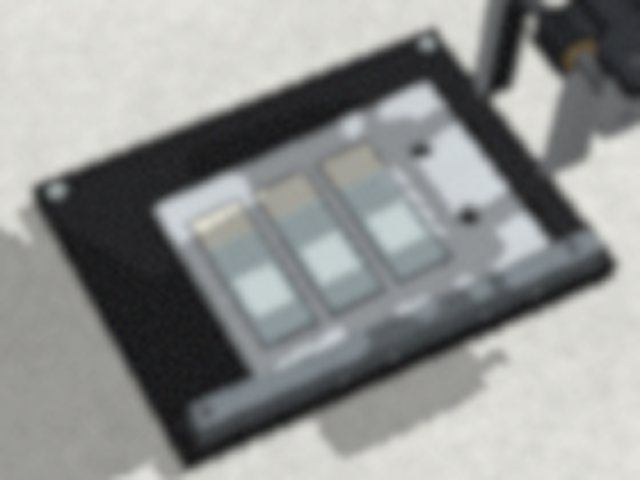

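The fingers hang clear of the hole end, so I go down.

send_rows:
  moves: "0 0 0.003 0 0; 0 0 0.003 0 0; 0 0 0.003 0 0; 0 0 0.003 0 0; 0 0 0.003 0 0; 0 0 0.003 0 0; 0 0 0.003 0 0; 0 0 0.0025 -0.002 0; 0 0 0 -0.002 0; 0 0 0 -0.002 0"

```text
time: 10.33
tool_pos: [0.5679, 0.1317, 0.038]
ee_rot: [-1.571, 0.0, -0.215]
wrist_force: [0.5, 0.2, -0.9]
width: 0.0471
```

```bash
python3 go.py -3 105 36.5 -90; python3 shot.py f
```

```text
t 10.33 stage now mm -3.7 118.4 38.0 psi_rel -90.02
tgt world [0.5657 0.1185 0.0365] tool-axes shift mm [  0.7   1.5 -13.4] roll deg -0.02
F stage 0.41 0.24 -0.86 width 47.1 q [ 0.13  0.27  1.54 -0.    1.33  0.35]
```

View pics/f_s.png

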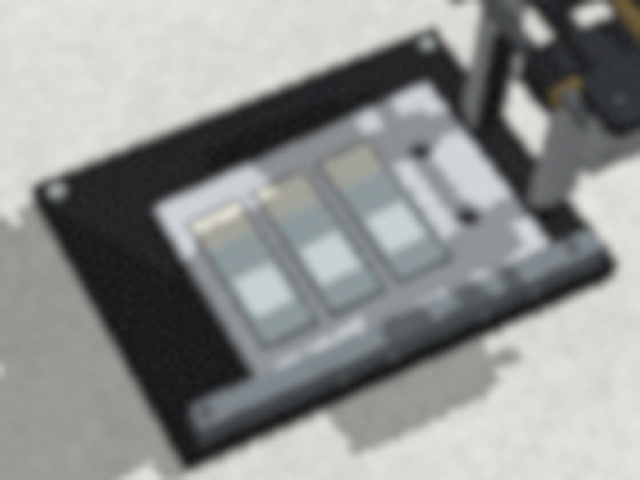

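send_rows:
  moves: "0 0 0.0012 -0.0015 0; 0 0 0 -0.0015 0; 0 0 0 -0.0015 0; 0 0 0 -0.0015 0; 0 0 0 -0.0015 0; 0 0 0 -0.0015 0; 0 0 0 -0.0015 0; 0 0 0 -0.0015 0; 0 0 0 -0.0015 0; 0 0 0 -0.0015 0"

```text
time: 11.27
tool_pos: [0.5648, 0.1174, 0.037]
ee_rot: [-1.57, 0.0, -0.215]
wrist_force: [1.2, 0.4, -0.2]
width: 0.0473
```

```bash
python3 go.py -3 105 36.5 -90
```

```text
t 11.27 stage now mm -3.7 103.7 37.0 psi_rel -90.02
tgt world [0.5657 0.1185 0.0365] tool-axes shift mm [0.7 0.5 1.3] roll deg -0.02
F stage 1.08 0.68 -0.25 width 47.3 q [0.11 0.26 1.56 0.   1.33 0.32]
```

send_rows:
  moves: "0 0.0001 0 -0.0012 0; 0 0.0001 0 -0.0012 0; 0 0.0001 0 -0.0012 0; 0 0.0001 0 -0.0012 0; 0 0.0001 0 -0.0012 0; 0 0.0001 0 -0.0012 0; 0 0.0001 0 -0.0012 0; 0 0.0001 0 -0.0012 0; 0 0.0001 0 -0.0012 0; 0 0.0001 0 -0.0012 0"

```text
time: 12.1
tool_pos: [0.5632, 0.1053, 0.037]
ee_rot: [-1.571, 0.0, -0.215]
wrist_force: [-0.0, 1.6, -0.8]
width: 0.0468
```

```bash
python3 go.py -3 83 36.5 -90; python3 shot.py g
```

```text
t 12.1 stage now mm -2.6 91.6 37.0 psi_rel -90.02
tgt world [0.561  0.097  0.0365] tool-axes shift mm [-0.4  0.5 -8.6] roll deg -0.02
F stage -0.37 1.52 -0.78 width 46.8 q [0.09 0.25 1.57 0.   1.33 0.3 ]
```

View pics/g_s.png

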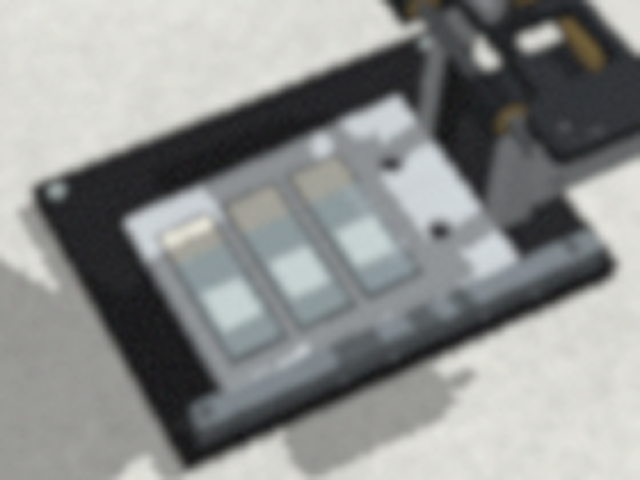

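send_rows:
  moves: "0 0.0001 0 -0.0006 0; 0 0.0001 0 -0.0006 0; 0 0.0001 0 -0.0006 0; 0 0.0001 0 -0.0006 0; 0 0.0001 0 -0.0006 0; 0 0.0001 0 -0.0006 0; 0 0.0001 0 -0.0006 0; 0 0.0001 0 -0.0006 0; 0 0.0001 0 -0.0006 0; 0 0.0001 0 -0.0006 0"

```text
time: 13.03
tool_pos: [0.5632, 0.0995, 0.0372]
ee_rot: [-1.57, -0.0, -0.215]
wrist_force: [0.0, 2.1, -0.5]
width: 0.0467
```

```bash
python3 go.py -3 83 36.5 -90; python3 shot.py i
```

```text
t 13.03 stage now mm -1.4 85.9 37.2 psi_rel -90.02
tgt world [0.561  0.097  0.0365] tool-axes shift mm [-1.5  0.7 -2.9] roll deg -0.02
F stage -0.45 2.09 -0.46 width 46.7 q [0.08 0.24 1.57 0.   1.32 0.29]
```

View pics/i_s.png

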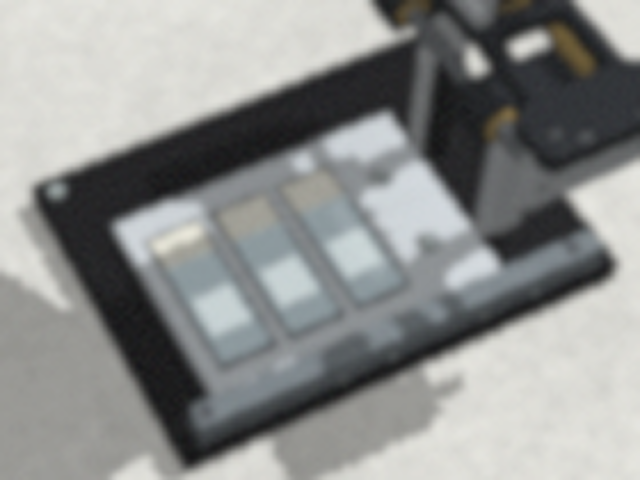

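```bash
python3 - <<'E'
import cv2
a=cv2.imread("pics/scene_i.png")[165:225,300:400]
cv2.imwrite("pics/iz.png",cv2.resize(cv2.convertScaleAbs(a,alpha=1.4),None,fx=8,fy=8,interpolation=cv2.INTER_CUBIC))
E
```

```text
(no output)
```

View pics/iz.png

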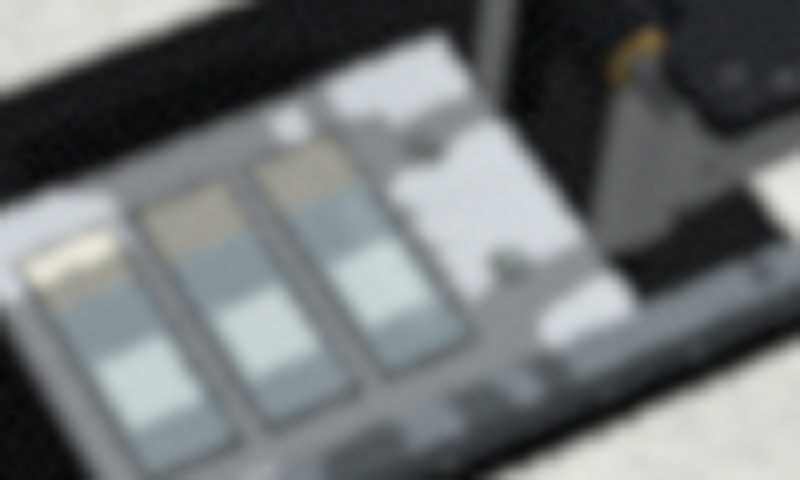

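send_rows:
  moves: "0 0 0 -0.0003 0; 0 0 0 -0.0003 0; 0 0 0 -0.0003 0; 0 0 0 -0.0003 0; 0 0 0 -0.0003 0; 0 0 0 0 0; 0 0 0 0 0; 0 0 0 0 0; 0 0 0 0 0; 0 0 0 0 0"

```text
time: 13.97
tool_pos: [0.5628, 0.098, 0.0372]
ee_rot: [-1.57, -0.0, -0.215]
wrist_force: [0.2, 3.2, 0.1]
width: 0.047
```

```bash
python3 go.py -3 83 36.5 -90; python3 shot.py j;python3 - <<'E'
import cv2
a=cv2.imread("pics/scene_j.png")[165:225,300:400]
cv2.imwrite("pics/jz.png",cv2.resize(cv2.convertScaleAbs(a,alpha=1.4),None,fx=8,fy=8,interpolation=cv2.INTER_CUBIC))
E
```

```text
t 13.97 stage now mm -1.4 84.3 37.2 psi_rel -90.02
tgt world [0.561  0.097  0.0365] tool-axes shift mm [-1.6  0.7 -1.3] roll deg -0.02
F stage -0.46 3.19 0.15 width 47.0 q [0.07 0.24 1.57 0.   1.32 0.29]
```

View pics/jz.png

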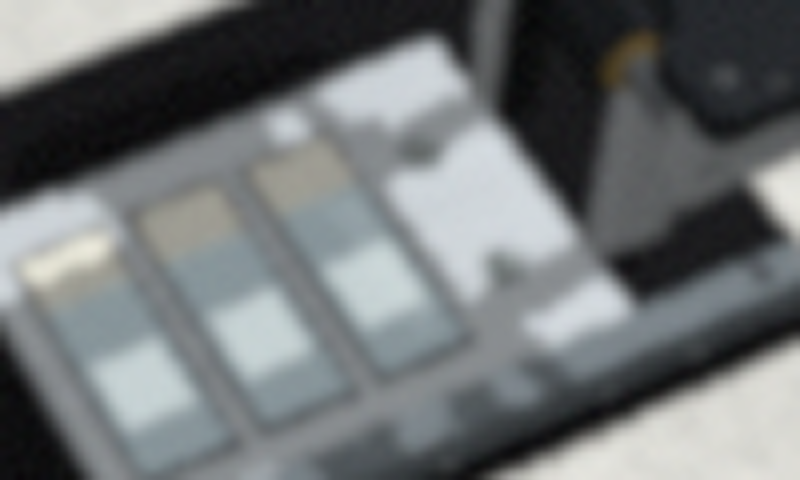

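send_rows:
  moves: "0 0 0 -0.0003 0; 0 0 0 -0.0003 0; 0 0 0 -0.0003 0; 0 0 0 -0.0003 0; 0 0 0 -0.0002 0; 0 0 0 0 0; 0 0 0 0 0; 0 0 0 0 0; 0 0 0 0 0; 0 0 0 0 0"

```text
time: 14.9
tool_pos: [0.5627, 0.0976, 0.0372]
ee_rot: [-1.568, -0.0, -0.215]
wrist_force: [1.4, 7.4, 1.6]
width: 0.047
```

```bash
python3 go.py -3 83 36.5 -90; python3 shot.py k;python3 - <<'E'
import cv2
a=cv2.imread("pics/scene_k.png")[165:225,300:400]
cv2.imwrite("pics/kz.png",cv2.resize(cv2.convertScaleAbs(a,alpha=1.4),None,fx=8,fy=8,interpolation=cv2.INTER_CUBIC))
E
```

```text
t 14.9 stage now mm -1.5 84.0 37.2 psi_rel -90.01
tgt world [0.561  0.097  0.0365] tool-axes shift mm [-1.5  0.7 -1. ] roll deg -0.01
F stage -0.22 7.48 1.65 width 47.0 q [0.07 0.24 1.58 0.   1.32 0.29]
```

View pics/kz.png

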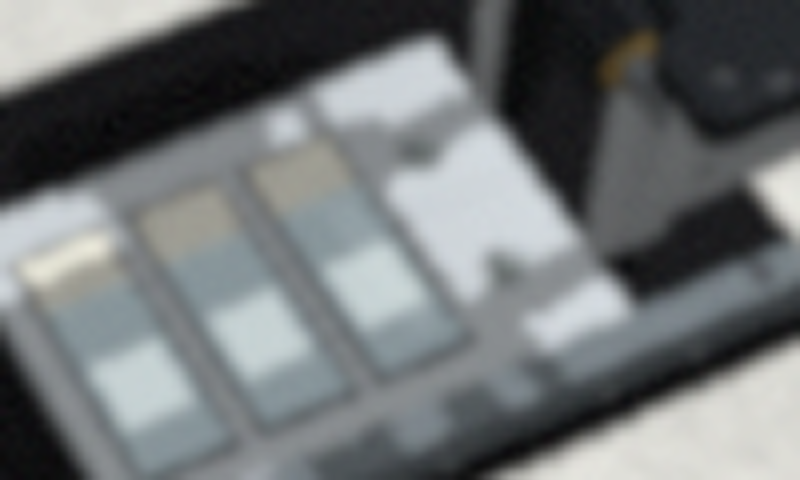

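The plate no longer moves and the force has risen to 7.5 N, so the pins seem to hold it. I back off, go up and check.

send_rows:
  moves: "0 0 0 0.003 0; 0 0 0 0.004 0; 0 0 0 0.005 0; 0 0 0 0.005 0; 0 0 -0.02 0.005 0; 0 0 -0.03 0.005 0; 0 0 -0.03 0.01 0; 0 0 -0.03 0.02 0; 0 0 -0.03 0.03 0; 0 0 -0.02 0.03 0"

```text
time: 15.83
tool_pos: [0.5882, 0.2107, 0.2003]
ee_rot: [-1.57, -0.004, -0.217]
wrist_force: [0.4, 1.1, -0.1]
width: 0.047
```

send_rows:
  moves: "0 0 0 0.035 0; 0 0 0 0.035 0; 0 0 0 0.035 0; 0 0 0 0.035 0; 0 0 0 0.035 0; 0 0 0 0.035 0; 0 0 0 0 0; 0 0 0 0 0; 0 0 0 0 0; 0 0 0 0 0"

```text
time: 16.67
tool_pos: [0.6322, 0.414, 0.1972]
ee_rot: [-1.571, -0.001, -0.216]
wrist_force: [0.1, -1.1, 0.1]
width: 0.047
```

```bash
python3 go.py -3 83 36.5 -90; python3 shot.py l
```

```text
t 16.67 stage now mm -1.0 407.9 197.2 psi_rel -90.1
tgt world [0.561  0.097  0.0365] tool-axes shift mm [  -1.6  160.8 -324.9] roll deg -0.1
F stage 0.37 -1.02 0.06 width 47.0 q [ 0.51  0.57  0.8  -0.    1.77  0.72]
```

View pics/l_s.png

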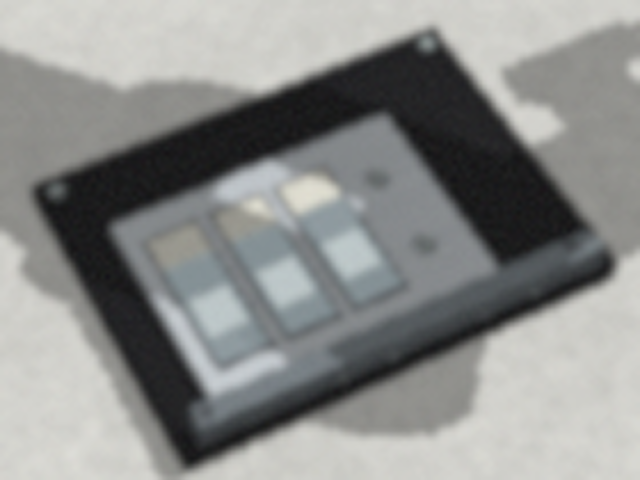

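View pics/l_t.png

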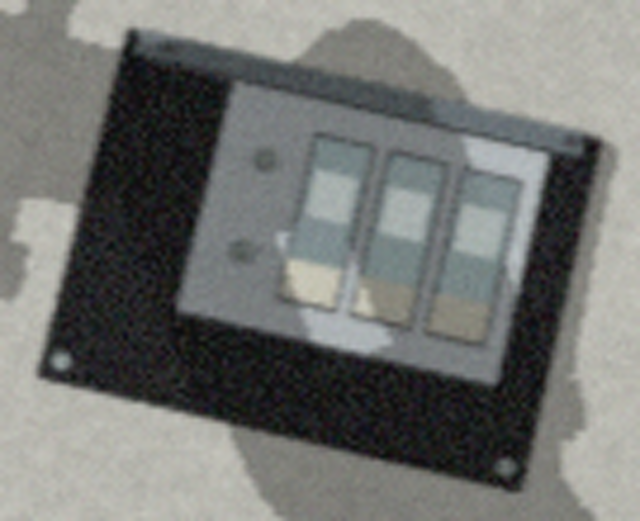

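```bash
cat > fit1.py <<'E'
from bench import imaging
from h import *
cams={n:imaging.snapshot(n) for n in ("top","scene")}
u=lambda pts,o,k:(np.array(pts)+.5)/k-.5+np.array(o)
kt,ks=640/135,640/140
D={"top":[(135,32),(40,400),(552,520),(640,145)],"scene":[(672,300),(478,28),(35,210),(205,512)]}
C={"top":[(232,80),(178,315),(497,384),(550,152),(264,159),(242,250)],"scene":[(497,272),(388,112),(107,226),(215,400),(424,244),(376,179)]}
off={"top":(230,145),"scene":(270,145)}
obs={n:(u(D[n],off[n],5),u(C[n],off[n],k)) for n,k in (("top",kt),("scene",ks))}
def res(v,full=False):
    r=[np.r_[proj(cams[n],stageT(v[:3],DECK))-obs[n][0],proj(cams[n],stageT(v[:3],carS(v[3:7],CAR)))-obs[n][1]] for n in cams]
    return r if full else np.concatenate(r).ravel()
s=least_squares(res,np.r_[.54,0.015,-.21,0,0,0,0],loss="soft_l1"); v=s.x
print("stage",v[:3]); print("carrier in stage mm/deg",(v[3:5]*1e3).round(1),np.degrees(v[5:7]).round(2))
for r in res(v,True): print(r.round(1).tolist())
E
python3 fit1.py
python3 - <<'E'
import cv2
a=cv2.imread("pics/top_l.png")[155:215,265:350]
b=cv2.imread("pics/scene_l.png")[160:220,290:380]
cv2.imwrite("pics/lz.png",cv2.vconcat([cv2.resize(cv2.convertScaleAbs(a,alpha=1.8),(408,288),interpolation=cv2.INTER_CUBIC),cv2.resize(cv2.convertScaleAbs(b,alpha=1.6),(408,288),interpolation=cv2.INTER_CUBIC)]))
E
```

```text
stage [ 0.54629167  0.0152731  -0.21458582]
carrier in stage mm/deg [-1.5 -0.9] [ 0.16 -0.28]
[[0.2, -1.5], [0.0, -0.9], [0.4, -0.5], [-0.1, -0.8], [0.5, 0.3], [-0.1, -0.9], [-0.2, 0.1], [-0.3, 0.2], [0.3, 0.3], [0.2, 0.5]]
[[1.4, -2.7], [-1.1, -0.3], [-1.0, -1.4], [-0.9, -1.4], [1.3, 0.6], [-1.2, 0.1], [0.5, -0.3], [0.2, 0.8], [-0.1, -0.5], [0.0, -0.6]]
```

View pics/lz.png

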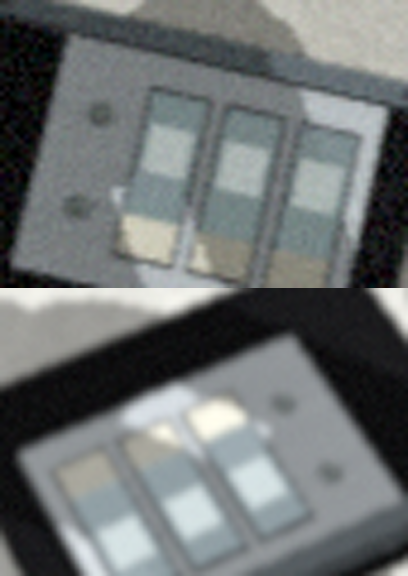

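send_rows:
  moves: "0 0 0 -0.034 0; 0 0 0 -0.034 0; 0 0 0 -0.034 0; 0 0 0 -0.034 0; 0 0 0 -0.034 0; 0 0 0 -0.034 0; 0 0 0 -0.034 0; 0 0 0 0 0; 0 0 0 0 0; 0 0 0 0 0"

```text
time: 17.7
tool_pos: [0.5813, 0.1828, 0.1973]
ee_rot: [-1.57, -0.001, -0.216]
wrist_force: [0.7, 0.1, 0.5]
width: 0.0468
```

```bash
python3 - <<'E'
from bench import imaging
import cv2
from h import *
s=imaging.snapshot("wrist"); im=s["image"][:,:,::-1].copy()
cv2.imwrite("pics/wrist2.png",im)
print("cam",(-np.array(s["R"]).T@np.array(s["t"])).round(3))
for n in ("hole_a","pin_a","carrier"): print(n,[( [round(float(c),1) for c in d["centre"]],round(d["conf"],2)) for d in imaging.landmark_of(s,n)])
v=np.load("v0.npy"); print(proj(s,stageT(v[:3],PINS)).round(1).tolist())
E
```

```text
cam [0.596 0.25  0.357]
hole_a [([338.8, 286.9], 0.87), ([304.4, 287.9], 0.86)]
pin_a [([297.8, 291.2], 0.92), ([343.7, 289.9], 0.7), ([476.3, 209.3], 0.65)]
carrier [([321.1, 325.2], 0.8), ([12.5, 191.7], 0.66)]
[[301.4, 291.8], [340.7, 291.8]]
```

View pics/wrist2.png

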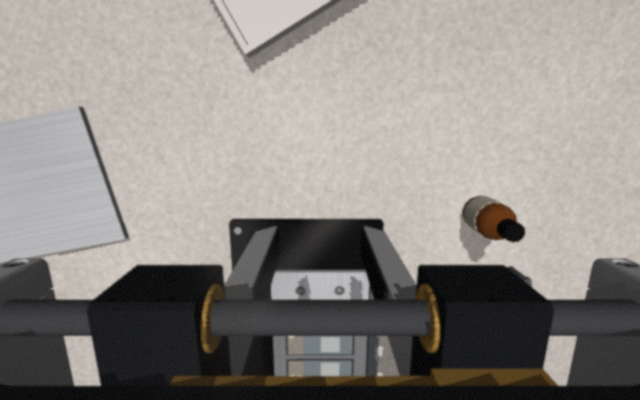

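The wrist view shows a steel pin inside each hole, at (301,290) and (339,290). The expected pin pixels were (301,292) and (341,292). The arm is clear of everything, so I hand in.

```bash
python3 - <<'E'
from bench import order,robot
print(order.close_job()); print(robot.get_obs()["time"])
E
```

```text
the job is handed in; nothing more can be done
None
the job is handed in; nothing more can be done
```

The carrier appears seated on both pins and lying flat, and I handed the job in shortly after 17.7 s of the 48 s. No verdict was reported.

- **Push to the fence:** I pushed the near side with both fingers open until the force reached about 10 N. The yaw torque was near zero and no gap showed along the fence.
- **Slide onto the pins:** With the fingers half open, I pushed the hole end towards the stage's -y until the plate stopped. The force rose from 3 to 7.5 N with no further movement, so the pins were holding it. I then backed the arm off and up.

**Last checks:**
- **Pose:** A fit from two cameras puts the carrier at (-1.5, -0.9) mm in the stage frame. It is turned 0.16° and tilted about -0.3°, which is zero within the fit's accuracy. The offset is also within the fit's error: corners disagreed by 1 to 2.7 px, about 2 to 5 mm, and the fence contact came about 3 mm early in the same frame.
- **Pins:** A steel pin is visible in each hole in the wrist, top and scene views.
- **Bystanders:** The arm never went near the bottle, jar or slide box, and the bottle looks undisturbed in the last wrist picture. I did not measure any of them again.

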